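# Turn the row round: tying bench to display rack

### The arm

A 6-joint arm with a two-finger parallel gripper is mounted at the origin on the work surface. World frame = base frame: x ahead of the robot, y to its left, z up, the work surface at z = 0. Lengths are in mm, angles in rad, forces in N, time in s.
With the tool pointing down it reaches from about 250 to 725 mm from the base axis. Payload 9.7 kg.
Tool frame: the origin (TCP) lies midway between the tips of the shut fingers; the grasp point (between the pads) lies tcp_to_grasp behind it (tcp_to_grasp is the distance from the TCP to the grasp point, in mm); z points along the fingers, y is the direction in which the jaws open and shut (so a half turn about z gives the same grasp; the last joint's range is limited). The gripper opens to 85 mm and grips with 20 to 120 N. Pads are 22 mm wide; open, the fingers measure 114 mm over their backs; the gripper's body (76 mm by 85 mm) begins 54 mm behind the grasp point. The pads swing forward as they close: fully open they stand 13 mm farther back than shut.
Start: joints at [1.222, 0.087, 0.176, 1.66, 0, 1.571], TCP at [187.971, 516.879, 231.284] pointing down, gripper open.
Joint ranges: [-3.13, 3.13], [-0.85, 1.81], [-1.15, 1.24], [-2.2, 2.28], [-1.44, 1.52], [-3.14, 3.14]. Speed limits (rad/s): [2.22, 2.22, 2.57, 3.14, 3.14, 3.14].

### API

Orientations are given as a unit quaternion [w, x, y, z].
In Python, from cell import * gives the robot as it stands. The module is installed in compiled form; this text tells all that it offers.
- The arm moves only by the tool send_rows, never from a script. Its argument "commands" is a list of rows, each an object with "delta_rot": the turn, a rotation vector about the tool's x, y, z in degrees, a list of three; "travel": the shift along the tool's x, y, z in cm, a list of three; "claw": the finger opening in cm, from 0 to 8.54. A call has 1 to 12 rows; each row is the pose to reach, as a shift and turn from the pose measured when the call began, along the tool's axes at that moment; what a row does not reach only later rows make up. A row lasts 1/8 s, in which the tool goes at most 62.5 mm and 10.7 degrees, less where a joint would pass 70% of its speed; a pose out of reach is approached as far as the arm can. A call with a gripper value outside its range is refused whole. The fingers move at their own pace and stop on an object; "squeeze" is the grip in N (left out, the last holds). Time passes only in rows, so rows that repeat a pose let the fingers close. It gives the time, the measured TCP pose, the force and the opening at its end, in the units of the state.
- observe(): the state, without advancing time (a new reading comes with each control period).
- get_image(name): name is "side" or "top" or "wrist"; returns the picture (420x560x3 uint8, red, green, blue); there is no depth.
- calibration(name): a dict with "camera_matrix" (3x3 intrinsics, pixels), "extrinsics" (4x4, takes a point from world to camera coordinates); the wrist camera has in their place "tool_from_camera" (4x4, takes a point from camera to tool coordinates, whose origin is the TCP and whose axes are the flange's). Camera axes: x right, y up, looking along -z (the intrinsics and any distortion apply to the point x, -y, -z); pixel columns grow to the right and rows downward; lengths in mm; the calibration is good to about 2 mm. A picture is of the moment at which its call begins: read the wrist's pose just before it. calibration takes no time and is no camera call.
- hand_in(): hands the job in, once; it reports no verdict.
The state is a dict: "time_s": time; "joints": joint angles; "qd": joint speeds; "joint_torque": joint torques, N m; "eef_pos": TCP position; "orientation": TCP orientation; "ft_force": force on the tool from outside, world axes, zero at the start; "torque": the same for the moment, N m; "gripper_width": finger opening in mm.
Only numpy, scipy, OpenCV 4.12 (cv2) and the standard library are available. Lean on these libraries where they do the work, as an engineer would, in place of code of your own. Each camera call takes 0.05 s, during which the arm holds its last target.

### The job

On the fly-tying table, move the hair stacker, thread spool, cement bottle and bead jar from the row of grey cups on the metal tray into the four compartments of the wooden rack, in reverse order, since the rack will be turned to face the customer: the piece that starts nearest the robot goes in the compartment farthest from the robot, the second nearest in the second farthest, and so on. Do not tip any piece over on the way, and leave each one standing upright on the floor of its own compartment, let go and still.

Things in the scene. Friction and masses are not known exactly. Their poses are not given: they have to be found in the camera images.
- stacker_center (a point): Centre of the steel hair stacker: a slim straight metal tube 25 mm in diameter with a wider foot (34 mm across, lowest 8 mm, tapering to the tube at 11 mm) and a 29 mm rim at its top, 70 mm tall, about 90 g. The point lies on its axis, half-way up (35 mm above its base); z runs up its axis. Loose, stands upright; it may be gripped at this height.
- spool_center (a point): Centre of the thread spool: a straight-sided drum 33 mm in diameter, wound grey, with thin brown wooden end flanges 34 mm in diameter, 52 mm tall, about 45 g. The point lies on its axis, half-way up (26 mm above its base); z runs up its axis. Loose, stands upright; it may be gripped at this height.
- bottle_center (a point): Centre of the cement bottle: round amber glass bottle 32 mm in diameter up to 44 mm above its base, then shoulder and a narrow black cap 19 mm in diameter, with a paper label, 64 mm tall, about 60 g. The point lies on its axis, half-way up (32 mm above its base); z runs up its axis. Loose, stands upright; it may be gripped at this height.
- jar_center (a point): Centre of the bead jar: round clear jar 40 mm in diameter with brass beads in it and a wide black lid 42 mm in diameter (the top 14 mm), 56 mm tall, about 80 g; the fattest of the four. The point lies on its axis, half-way up (28 mm above its base); z runs up its axis. Loose, stands upright; it may be gripped at this height.
- cup_stacker: The square grey plastic cup in which the hair stacker stands at the start, one of four alike: 60 x 60 mm outside, 54 mm inside, floor 4 mm thick, rim 10 mm above its underside. It is fixed and so keeps the starting place of that piece. Origin at the centre of its underside; z up.
- cup_spool: The square grey plastic cup in which the thread spool stands at the start, one of four alike: 60 x 60 mm outside, 54 mm inside, floor 4 mm thick, rim 10 mm above its underside. It is fixed and so keeps the starting place of that piece. Origin at the centre of its underside; z up.
- cup_bottle: The square grey plastic cup in which the cement bottle stands at the start, one of four alike: 60 x 60 mm outside, 54 mm inside, floor 4 mm thick, rim 10 mm above its underside. It is fixed and so keeps the starting place of that piece. Origin at the centre of its underside; z up.
- cup_jar: The square grey plastic cup in which the bead jar stands at the start, one of four alike: 60 x 60 mm outside, 54 mm inside, floor 4 mm thick, rim 10 mm above its underside. It is fixed and so keeps the starting place of that piece. Origin at the centre of its underside; z up.
- tray: Flat aluminium tray, 272 x 74 x 8 mm, fixed, that carries the four cups in a row along its x axis, at x = -96, -32, 32 and 96 mm. Origin at the centre of its underside, on the table; its x axis points away from the robot (within about 17 degrees), z up. It lies to the left or to the right of the middle of the table.
- rack: Light wooden rack, 262 x 70 mm, 12 mm high, fixed, empty at the start, on the other side of the table from the tray: four square compartments (58 x 58 mm inside) in a row along its x axis, centres at x = -96, -32, 32 and 96 mm, y = 0; their floor is 6 mm and their rim 12 mm above the table. Origin at the centre of its underside, on the table; its x axis points away from the robot (within about 17 degrees), z up.
Things that resemble listed ones, but are neither listed nor needed, are in the scene too. What is shaped like the part that bears stacker_center but blue is not meant. What is shaped like the part that bears spool_center but pink is not meant.

How it is judged (in metres and radians):
At the end, for the whole second after the job is handed in: All four pieces stand upright (within 0.1 rad) and still (under 0.02 m/s) on the floor of a rack compartment (height within 4 mm, within 15 mm of its centre along each rack axis), ordered near to far in the reverse of their starting order along the tray (((x of cup_stacker in the frame of tray between -0.116 and -0.076 m and x of stacker_center in the frame of rack between 0.081 and 0.111 m) or (x of cup_stacker in the frame of tray between -0.052 and -0.012 m and x of stacker_center in the frame of rack between 0.017 and 0.047 m) or (x of cup_stacker in the frame of tray between 0.012 and 0.052 m and x of stacker_center in the frame of rack between -0.047 and -0.017 m) or (x of cup_stacker in the frame of tray between 0.076 and 0.116 m and x of stacker_center in the frame of rack between -0.111 and -0.081 m)) and y of stacker_center in the frame of rack between -0.015 and 0.015 m and z of stacker_center in the frame of rack between 0.037 and 0.045 m and angle between each of stacker_center, spool_center, bottle_center, jar_center's own z axis and vertical below 0.1 rad and linear speed of each of stacker, spool, bottle, jar below 0.02 m/s and ((x of cup_spool in the frame of tray between -0.116 and -0.076 m and x of spool_center in the frame of rack between 0.081 and 0.111 m) or (x of cup_spool in the frame of tray between -0.052 and -0.012 m and x of spool_center in the frame of rack between 0.017 and 0.047 m) or (x of cup_spool in the frame of tray between 0.012 and 0.052 m and x of spool_center in the frame of rack between -0.047 and -0.017 m) or (x of cup_spool in the frame of tray between 0.076 and 0.116 m and x of spool_center in the frame of rack between -0.111 and -0.081 m)) and y of spool_center in the frame of rack between -0.015 and 0.015 m and z of spool_center in the frame of rack between 0.028 and 0.036 m and ((x of cup_bottle in the frame of tray between -0.116 and -0.076 m and x of bottle_center in the frame of rack between 0.081 and 0.111 m) or (x of cup_bottle in the frame of tray between -0.052 and -0.012 m and x of bottle_center in the frame of rack between 0.017 and 0.047 m) or (x of cup_bottle in the frame of tray between 0.012 and 0.052 m and x of bottle_center in the frame of rack between -0.047 and -0.017 m) or (x of cup_bottle in the frame of tray between 0.076 and 0.116 m and x of bottle_center in the frame of rack between -0.111 and -0.081 m)) and y of bottle_center in the frame of rack between -0.015 and 0.015 m and z of bottle_center in the frame of rack between 0.034 and 0.042 m and ((x of cup_jar in the frame of tray between -0.116 and -0.076 m and x of jar_center in the frame of rack between 0.081 and 0.111 m) or (x of cup_jar in the frame of tray between -0.052 and -0.012 m and x of jar_center in the frame of rack between 0.017 and 0.047 m) or (x of cup_jar in the frame of tray between 0.012 and 0.052 m and x of jar_center in the frame of rack between -0.047 and -0.017 m) or (x of cup_jar in the frame of tray between 0.076 and 0.116 m and x of jar_center in the frame of rack between -0.111 and -0.081 m)) and y of jar_center in the frame of rack between -0.015 and 0.015 m and z of jar_center in the frame of rack between 0.03 and 0.038 m); the robot touches nothing.
It fails at once if a piece is tipped over (leans more than 45 degrees) (angle between any of stacker_center, spool_center, bottle_center, jar_center's own z axis and vertical above 0.785 rad).
It also fails if it takes over 133 s, if anything falls off the work surface, if the arm or the gripper's body presses on something with over 40 N, if the wrist force passes 120 N, or if a joint passes its speed limit or range.

## Working session

There is one attempt and no reset: what is moved stays moved. The work goes in short steps, Python scripts to look and compute and a tool call to move; the robot and the scene stay as the last step left them, time stands still between calls to the robot, and variables do not carry over. Pictures are saved under pics/ and viewed, and the job is handed in when it is done.

Besides the shell and the picture viewer there is one more tool, called after "Call:" as name([rows], argument=value, ...), one row to a line, values as JSON. send_rows: Moves the arm, as the interface text tells. Its arguments: {"type":"object","properties":{"commands":{"type":"array"},"squeeze":{"type":"number"}},"required":["commands"]}

```bash
mkdir -p pics; python3 - <<'E'
from cell import *
import cv2
s=observe();print(s)
for n in ["side","top","wrist"]:
    cv2.imwrite(f"pics/{n}0.png",get_image(n)[:,:,::-1]);print(n,calibration(n))
E
```

```text
{'time_s': 0.0, 'joints': array([ 1.22197994e+00,  8.74327133e-02,  1.75122206e-01,  1.65980841e+00,
       -4.90199667e-06,  1.57079919e+00]), 'qd': array([ 6.82913268e-05, -2.23585070e-04, -1.42578728e-04, -1.62263798e-05,
       -1.26516890e-03, -1.44352794e-03]), 'joint_torque': array([-2.89028038e-03, -5.20390964e+01,  4.64801073e+01,  1.63639878e-02,
       -1.55640428e-04,  2.16371539e-06]), 'eef_pos': array([187.90177588, 516.65278151, 230.59199756]), 'orientation': array([-1.12336689e-04,  1.73526710e-01,  9.84828941e-01, -6.51688205e-04]), 'ft_force': array([0.75590473, 0.70293742, 0.32170472]), 'torque': array([-0.00546362,  0.01004852,  0.0020815 ]), 'gripper_width': 85.2309848874928}
side {'camera_matrix': array([[524.74482685,   0.        , 274.7882297 ],
       [  0.        , 524.74482685, 209.25221516],
       [  0.        ,   0.        ,   1.        ]]), 'extrinsics': array([[-9.89780533e-01, -1.42593147e-01, -1.30051165e-03,
         5.45527508e+02],
       [ 8.22750276e-02, -5.78496373e-01,  8.11524963e-01,
        -1.21920948e+02],
       [-1.16470240e-01,  8.0312
[... 513 characters left out ...]
3916110e-02, -4.85588239e-03,  9.97507615e-01,
        -9.90005397e+02],
       [ 0.00000000e+00,  0.00000000e+00,  0.00000000e+00,
         1.00000000e+00]])}
wrist {'camera_matrix': array([[307.85557028,   0.        , 280.26331041],
       [  0.        , 307.85557028, 209.09033204],
       [  0.        ,   0.        ,   1.        ]]), 'tool_from_camera': array([[ 9.19844295e-05,  9.47632811e-01,  3.19361936e-01,
         8.24862257e+01],
       [ 9.99999995e-01, -7.11400024e-05, -7.69341170e-05,
         1.60667307e-01],
       [-5.01858846e-05,  3.19361942e-01, -9.47632813e-01,
        -1.42462925e+02],
       [ 0.00000000e+00,  0.00000000e+00,  0.00000000e+00,
         1.00000000e+00]])}
```

View pics/top0.png

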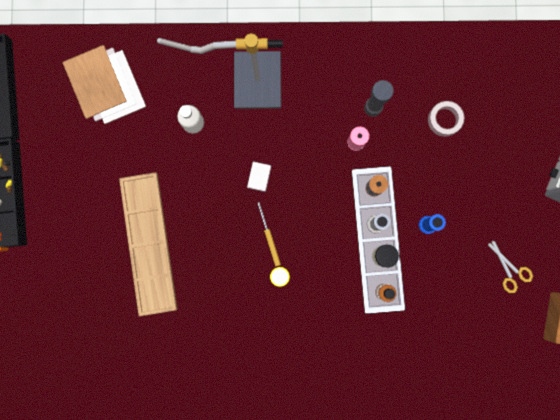

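View pics/side0.png

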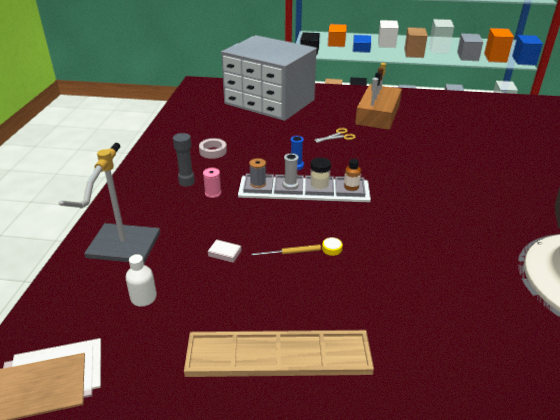

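View pics/wrist0.png

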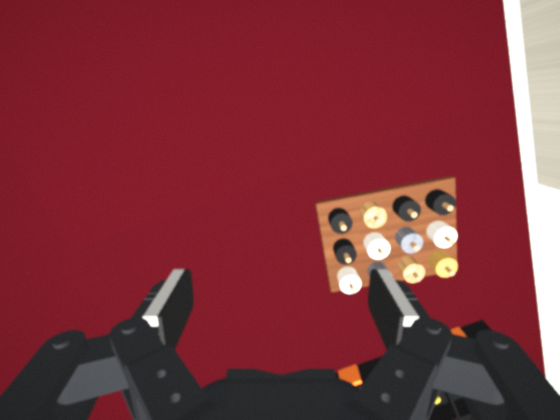

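```bash
cat > h.py <<'E'
from cell import *
import cell, cv2, numpy as np
from scipy.spatial.transform import Rotation as R
def rot(q): return R.from_quat(q,scalar_first=True).as_matrix()
def project(name,P,s=None):
    c=calibration(name); K=c["camera_matrix"]; P=np.atleast_2d(P).astype(float)
    if name=="wrist":
        s=s or observe(); T=np.eye(4);T[:3,:3]=rot(s["orientation"]);T[:3,3]=s["eef_pos"]
        E=np.linalg.inv(T@c["tool_from_camera"])
    else: E=c["extrinsics"]
    p=P@E[:3,:3].T+E[:3,3]; p=p*[1,-1,-1]; u=p@K.T; return u[:,:2]/u[:,2:]
def unproj(name,uv,z,s=None):
    c=calibration(name); K=c["camera_matrix"]; uv=np.atleast_2d(uv).astype(float)
    if name=="wrist":
        s=s or observe(); T=np.eye(4);T[:3,:3]=rot(s["orientation"]);T[:3,3]=s["eef_pos"]
        C=T@c["tool_from_camera"]
    else: C=np.linalg.inv(c["extrinsics"])
    d=np.c_[uv,np.ones(len(uv))]@np.linalg.inv(K).T*[1,-1,-1]@C[:3,:3].T; o=C[:3,3]
    return o+d*((z-o[2])/d[:,2])[:,None]
E
python3 - <<'E'
from h import *
print([n for n in dir(cell) if not n.startswith('_')], getattr(cell,'tcp_to_grasp',None))
im=cv2.imread("pics/top0.png"); hsv=cv2.cvtColor(im,cv2.COLOR_BGR2HSV)
def rect(mask,roi,z):
    m=np.zeros_like(mask);x0,x1,y0,y1=roi;m[y0:y1,x0:x1]=mask[y0:y1,x0:x1]
    c=max(cv2.findContours(m,cv2.RETR_EXTERNAL,cv2.CHAIN_APPROX_NONE)[0],key=cv2.contourArea)[:,0,:]
    w=unproj("top",c,z)[:,:2].astype(np.float32); r=cv2.minAreaRect(w); print(roi,r, cv2.boxPoints(r).round(1).tolist())
    return m
m1=((hsv[...,2]>150)&(hsv[...,1]<60)).astype(np.uint8)*255
m2=((hsv[...,2]>120)&(hsv[...,1]<170)&(hsv[...,0]>8)&(hsv[...,0]<25)).astype(np.uint8)*255
a=rect(m1,(340,415,155,325),8); b=rect(m2,(105,190,165,325),12)
print(im[200,140],im[300,368],im[200,70])
v=im.copy(); v[a>0]=(0,255,0); v[b>0]=(255,0,255)
cv2.imwrite("pics/seg.png",np.hstack([cv2.resize(im[150:330,340:460],None,fx=3,fy=3),cv2.resize(v[150:330,340:415],None,fx=3,fy=3),cv2.resize(v[150:330,110:185],None,fx=3,fy=3)])[:600,:800])
E
```

```text
['MotionError', 'calibration', 'get_image', 'hand_in', 'observe', 'tcp_to_grasp'] 18.700000000000003
(340, 415, 155, 325) ((522.558349609375, -207.9059600830078), (272.73382568359375, 75.27239990234375), 4.407264709472656) [[383.70001220703125, -180.89999389648438], [389.5, -255.89999389648438], [661.4000244140625, -235.0], [655.5999755859375, -159.89999389648438]]
(105, 190, 165, 325) ((516.478515625, 226.36392211914062), (263.2639465332031, 72.29501342773438), 8.916857719421387) [[380.79998779296875, 241.6999969482422], [392.0, 170.3000030517578], [652.0999755859375, 211.10000610351562], [640.9000244140625, 282.5]]
[146 192 228] [195 181 180] [30 15 85]
```

View pics/seg.png

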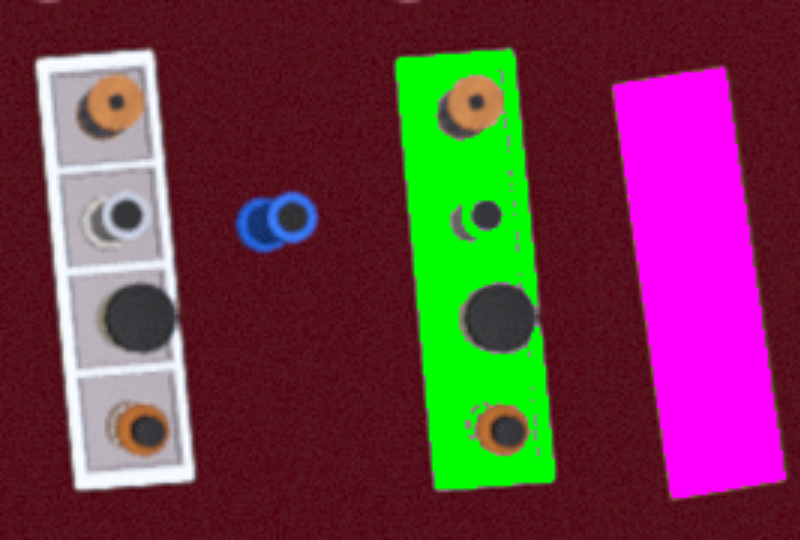

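The picture shows the metal tray on the right. From near to far it holds the amber bottle (387,293), black-lidded jar (387,256), steel stacker (380,222) and grey spool with brown flanges (377,184). The possible mix-ups are the blue stacker (432,224), the pink spool (358,139) and the white bottle (190,118). All of these are off the tray and don't match the description. The empty rack is on the left, around (148,245). The crop confirms the choice. Next I'll measure the piece axes.

```bash
python3 - <<'E'
from h import *
im=cv2.imread("pics/top0.png"); hsv=cv2.cvtColor(im,cv2.COLOR_BGR2HSV)
tc=np.array([522.6,-207.9]); a=np.deg2rad(4.41); X=np.array([np.cos(a),np.sin(a)]);Y=np.array([-X[1],X[0]])
rc=np.array([516.5,226.4]); b=np.deg2rad(8.92); 
# top discs
H,S,V=[hsv[...,i].astype(int) for i in range(3)]
def cen(mask,roi,z,name):
    m=np.zeros(mask.shape,np.uint8);x0,x1,y0,y1=roi;m[y0:y1,x0:x1]=mask[y0:y1,x0:x1]*255
    c=max(cv2.findContours(m,cv2.RETR_EXTERNAL,cv2.CHAIN_APPROX_NONE)[0],key=cv2.contourArea)
    (u,v),r=cv2.minEnclosingCircle(c); w=unproj("top",[u,v],z)[0]
    d=w[:2]-tc; print(name,(round(u,1),round(v,1),round(r,1)),w.round(1),"tray xy",(d@X).round(1),(d@Y).round(1), "r mm",round(r*w[2]/z*0+np.linalg.norm(unproj("top",[u+r,v],z)[0]-w),1))
cen((V<70)&(S<90),(375,400,283,305),76,"bottle cap")
cen((V<70)&(S<90),(370,402,240,272),68,"jar lid")
cen((V<70)&(S<90),(370,390,212,232),82,"stacker hole")
cen((S>110)&(H>5)&(H<22)&(V>130),(365,395,170,200),64,"spool")
for t in (-96,-32,32,96): print(t, "tray",(tc+t*X).round(1),"rack",(rc+t*np.array([np.cos(b),np.sin(b)])).round(1))
E
```

```text
bottle cap (389.0, 293.0, 5.1) [ 425.  -214.3   76. ] tray xy -97.8 1.2 r mm 8.9
jar lid (386.2, 255.7, 11.4) [ 490.1 -212.1   68. ] tray xy -32.7 -1.7 r mm 20.2
stacker hole (381.8, 221.3, 4.3) [ 550.2 -202.8   82. ] tray xy 27.9 2.9 r mm 7.6
spool (378.1, 183.7, 9.3) [ 619.3 -200.6   64. ] tray xy 97.0 -0.1 r mm 16.8
-96 tray [ 426.9 -215.3] rack [421.7 211.5]
-32 tray [ 490.7 -210.4] rack [484.9 221.4]
32 tray [ 554.5 -205.4] rack [548.1 231.4]
96 tray [ 618.3 -200.5] rack [611.3 241.3]
```

```bash
cat >> h.py <<'E'
def Rdown(yawY):  # tool y at angle yawY deg, z down
    a=np.deg2rad(yawY); y=np.array([np.cos(a),np.sin(a),0]); z=np.array([0,0,-1.]); x=np.cross(y,z); return np.c_[x,y,z]
def plan(*targets):
    s=observe(); p=s["eef_pos"]; Q=rot(s["orientation"])
    print("t",round(s["time_s"],2),"p",p.round(1),"w",round(s["gripper_width"],1),"F",s["ft_force"].round(1),"yawY",round(np.rad2deg(np.arctan2(Q[1,1],Q[0,1])),2),"tilt",round(np.rad2deg(np.arccos(-Q[2,2])),2))
    for x,y,z,yw in targets:
        t=Q.T@(np.array([x,y,z])-p)/10; r=np.rad2deg(R.from_matrix(Q.T@Rdown(yw)).as_rotvec())
        print((x,y,z,yw),"travel",t.round(2).tolist(),"rot",r.round(1).tolist())
E
python3 -c "
from h import *
plan((425,-214,180,94.4))"
```

```text
t 0.15 p [187.9 516.7 230.7] w 85.2 F [1.6 0.6 0.2] yawY 70.01 tilt 0.06
(425, -214, 180, 94.4) travel [-47.25, -60.56, 5.14] rot [-0.1, -0.0, -24.4]
```

Call:
send_rows([
  {"delta_rot": [0,0,-2],"travel": [-3.3,-4.2,0.3],"claw": 7},
  {"delta_rot": [0,0,-4],"travel": [-7,-9,0.7],"claw": 7},
  {"delta_rot": [0,0,-6],"travel": [-10.5,-13.5,1],"claw": 7},
  {"delta_rot": [0,0,-8],"travel": [-14,-18,1.5],"claw": 7},
  {"delta_rot": [0,0,-10],"travel": [-17.5,-22.5,2],"claw": 7},
  {"delta_rot": [0,0,-12],"travel": [-21,-27,2.5],"claw": 7},
  {"delta_rot": [0,0,-14],"travel": [-24.5,-31.5,3],"claw": 7},
  {"delta_rot": [0,0,-16],"travel": [-28,-36,3.5],"claw": 7},
  {"delta_rot": [0,0,-18],"travel": [-31.5,-40.5,4],"claw": 7},
  {"delta_rot": [0,0,-20],"travel": [-35,-45,4.3],"claw": 7},
  {"delta_rot": [0,0,-22],"travel": [-38.5,-49.5,4.6],"claw": 7},
  {"delta_rot": [0,0,-24.4],"travel": [-42,-54,5.1],"claw": 7},
], squeeze=40)

```text
time_s: 1.65
eef_pos: [398.2, -136.5, 180.3]
orientation: [0.0, -0.039, 0.999, -0.001]
ft_force: [0.8, 0.1, 0.5]
gripper_width: 70.2
```

```bash
python3 -c "
from h import *
plan((425,-214,180,94.4))"
```

```text
t 1.65 p [ 398.2 -136.5  180.3] w 70.2 F [0.8 0.1 0.5] yawY 94.45 tilt 0.06
(425, -214, 180, 94.4) travel [-2.07, -7.94, 0.04] rot [-0.1, 0.0, 0.1]
```

Call:
send_rows([
  {"delta_rot": [0,0,0],"travel": [-1,-4,0],"claw": 7},
  {"delta_rot": [0,0,0],"travel": [-2.07,-7.94,0],"claw": 7},
  {"delta_rot": [0,0,0],"travel": [-2.07,-7.94,0],"claw": 7},
  {"delta_rot": [0,0,0],"travel": [-2.07,-7.94,0],"claw": 7},
])

```text
time_s: 2.15
eef_pos: [424.7, -213.7, 180.1]
orientation: [-0.0, -0.039, 0.999, -0.0]
ft_force: [-1.1, 0.5, 0.3]
gripper_width: 69.8
```

```bash
python3 - <<'E'
from h import *
s=observe(); im=get_image("wrist")[:,:,::-1].copy(); plan((425,-214,100,94.4))
cv2.imwrite("pics/w1_raw.png",im)
tc=np.array([522.6,-207.9]); a=np.deg2rad(4.41); X=np.array([np.cos(a),np.sin(a)]);Y=np.array([-X[1],X[0]])
def w(x,y,z): return [*(tc+x*X+y*Y),z]
for t in (-96,-32,32,96):
    q=project("wrist",[w(t+dx,dy,18) for dx,dy in((-30,-30),(30,-30),(30,30),(-30,30))],s)
    cv2.polylines(im,[q.round().astype(np.int32)],True,(0,255,0),1)
for (x,y,z) in [(425,-214.3,76),(490.1,-212.1,68),(550.2,-202.8,82),(619.3,-200.6,64)]:
    u=project("wrist",[x,y,z],s)[0]; cv2.circle(im,tuple(int(v) for v in u.round()),3,(255,0,255),1); print(u)
cv2.imwrite("pics/w1.png",im)
E
```

```text
t 2.2 p [ 424.8 -213.4  180.3] w 70.1 F [ 0.   0.3 -0.7] yawY 94.47 tilt 0.04
(425, -214, 100, 94.4) travel [-0.02, -0.06, 8.03] rot [-0.0, -0.0, 0.1]
[279.30400768 208.62014947]
[276.36371763 271.77186526]
[281.2803661  335.22289664]
[278.25045769 375.54359159]
```

View pics/w1.png

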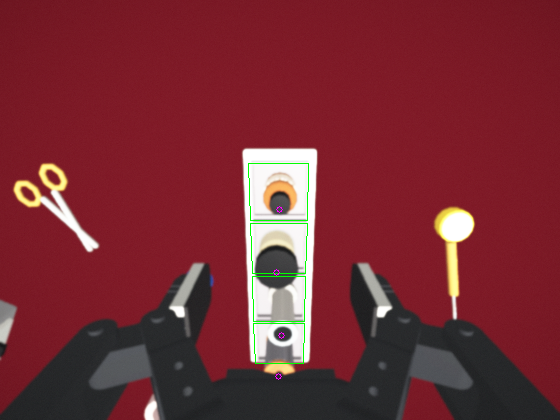

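```bash
python3 - <<'E'
from h import *
im=cv2.imread("pics/w1.png"); cv2.imwrite("pics/w1c.png",cv2.resize(im[145:385,225:335],None,fx=2.5,fy=2.5,interpolation=cv2.INTER_CUBIC)[:600])
E
```

```text
(no output)
```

View pics/w1c.png

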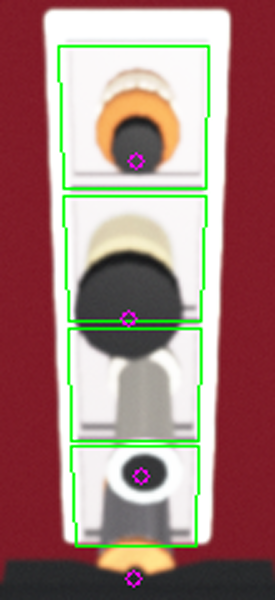

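The close crop shows the amber bottle in the nearest cup (cap around (280,203)) and the jar lid around (277,267). Next is the stacker rim around (282,334), with the spool behind it. Projections agree to about 3 mm. I'll grasp the bottle now.

Call:
send_rows([
  {"delta_rot": [0,0,0],"travel": [0.1,-0.05,4],"claw": 7},
  {"delta_rot": [0,0,0],"travel": [0.1,-0.05,8],"claw": 7},
  {"delta_rot": [0,0,0],"travel": [0.1,-0.05,11],"claw": 7},
  {"delta_rot": [0,0,0],"travel": [0.1,-0.05,13.5],"claw": 7},
  {"delta_rot": [0,0,0],"travel": [0.1,-0.05,15],"claw": 7},
  {"delta_rot": [0,0,0],"travel": [0.1,-0.05,15.8],"claw": 7},
  {"delta_rot": [0,0,0],"travel": [0.1,-0.05,15.8],"claw": 7},
])

```text
time_s: 3.08
eef_pos: [423.9, -213.9, 22.5]
orientation: [0.0, -0.039, 0.999, -0.0]
ft_force: [-0.4, -0.6, -0.2]
gripper_width: 70.1
```

Call:
send_rows([
  {"delta_rot": [0,0,0],"travel": [0,0,0],"claw": 5},
  {"delta_rot": [0,0,0],"travel": [0,0,0],"claw": 3.8},
  {"delta_rot": [0,0,0],"travel": [0,0,0],"claw": 2.5},
  {"delta_rot": [0,0,0],"travel": [0,0,0],"claw": 2.5},
  {"delta_rot": [0,0,0],"travel": [0,0,0],"claw": 2.5},
  {"delta_rot": [0,0,0],"travel": [0,0,0],"claw": 2.5},
], squeeze=40)

```text
time_s: 3.82
eef_pos: [424.3, -214.1, 23.3]
orientation: [0.001, -0.039, 0.999, -0.001]
ft_force: [-0.2, 0.8, 5.7]
gripper_width: 30.8
```

```bash
python3 - <<'E'
from h import *
plan((424,-214,130,94.4),(611.3,241.3,130,98.9))
cv2.imwrite("pics/s1.png",get_image("side")[100:260,180:440,::-1])
E
```

```text
t 3.83 p [ 424.3 -214.1   23.3] w 30.8 F [-0.2  0.8  5.7] yawY 94.49 tilt 0.1
(424, -214, 130, 94.4) travel [0.01, -0.0, -10.67] rot [-0.1, 0.1, 0.1]
(611.3, 241.3, 130, 98.9) travel [-22.23, 43.92, -10.71] rot [-0.1, 0.1, -4.4]
```

View pics/s1.png

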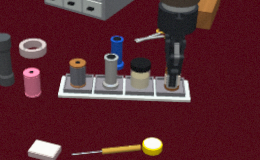

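The side view shows the jaws closed on the bottle in the nearest cup, with the other three pieces still standing. I'll lift it.

Call:
send_rows([
  {"delta_rot": [0,0,0],"travel": [0,0,-1],"claw": 2.5},
  {"delta_rot": [0,0,0],"travel": [0,0,-3.5],"claw": 2.5},
  {"delta_rot": [0,0,0],"travel": [0,0,-6.5],"claw": 2.5},
  {"delta_rot": [0,0,0],"travel": [0,0,-9.5],"claw": 2.5},
  {"delta_rot": [0,0,0],"travel": [0,0,-10.7],"claw": 2.5},
  {"delta_rot": [0,0,0],"travel": [0,0,-10.7],"claw": 2.5},
  {"delta_rot": [0,0,0],"travel": [0,0,-10.7],"claw": 2.5},
])

```text
time_s: 4.75
eef_pos: [423.7, -213.8, 129.1]
orientation: [-0.0, -0.039, 0.999, -0.0]
ft_force: [1.0, 0.1, -0.9]
gripper_width: 31.2
```

```bash
python3 - <<'E'
from h import *
plan((611.3,241.3,130,98.9))
cv2.imwrite("pics/s2.png",get_image("side")[60:260,180:440,::-1])
E
```

```text
t 4.75 p [ 423.7 -213.8  129.1] w 31.2 F [ 1.   0.1 -0.9] yawY 94.49 tilt 0.03
(611.3, 241.3, 130, 98.9) travel [-22.27, 43.9, -0.12] rot [-0.0, -0.0, -4.4]
```

View pics/s2.png

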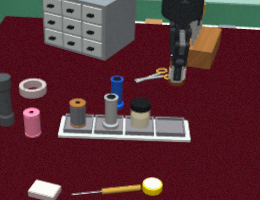

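The bottle is held upright and clear of its cup, so I'll carry it to the farthest compartment.

Call:
send_rows([
  {"delta_rot": [0,0,0],"travel": [-0.7,1.3,0],"claw": 2.5},
  {"delta_rot": [0,0,0],"travel": [-2,4,0],"claw": 2.5},
  {"delta_rot": [0,0,-1],"travel": [-4.1,8,0],"claw": 2.5},
  {"delta_rot": [0,0,-1],"travel": [-6.5,13,0],"claw": 2.5},
  {"delta_rot": [0,0,-2],"travel": [-9,18,0],"claw": 2.5},
  {"delta_rot": [0,0,-2],"travel": [-11.7,23,0],"claw": 2.5},
  {"delta_rot": [0,0,-3],"travel": [-14.2,28,0],"claw": 2.5},
  {"delta_rot": [0,0,-3],"travel": [-16.8,33,0],"claw": 2.5},
  {"delta_rot": [0,0,-4],"travel": [-19.2,38,0],"claw": 2.5},
  {"delta_rot": [0,0,-4.4],"travel": [-21,41.5,0],"claw": 2.5},
  {"delta_rot": [0,0,-4.4],"travel": [-22.1,43.5,0],"claw": 2.5},
  {"delta_rot": [0,0,-4.4],"travel": [-22.27,43.9,0],"claw": 2.5},
])

```text
time_s: 6.3
eef_pos: [610.7, 243.4, 127.4]
orientation: [-0.001, -0.078, 0.997, -0.0]
ft_force: [-0.2, -0.1, -0.7]
gripper_width: 30.9
```

```bash
python3 - <<'E'
from h import *
s=observe();im=get_image("wrist")[:,:,::-1].copy()
plan((611.3,241.3,30,98.9),(611.3,241.3,18,98.9))
rc=np.array([516.5,226.4]); b=np.deg2rad(8.92); X=np.array([np.cos(b),np.sin(b)]);Y=np.array([-X[1],X[0]])
for t in (-96,-32,32,96):
    q=project("wrist",[[*(rc+(t+dx)*X+dy*Y),12] for dx,dy in((-29,-29),(29,-29),(29,29),(-29,29))],s)
    cv2.polylines(im,[q.round().astype(np.int32)],True,(0,255,0),1)
cv2.imwrite("pics/w2.png",im)
cv2.imwrite("pics/s3.png",get_image("side")[:,:,::-1])
E
```

```text
t 6.35 p [610.7 242.8 127.7] w 30.7 F [-0.3 -0.2 -0.8] yawY 98.97 tilt 0.12
(611.3, 241.3, 30, 98.9) travel [-0.06, -0.15, 9.77] rot [-0.0, -0.1, 0.1]
(611.3, 241.3, 18, 98.9) travel [-0.06, -0.15, 10.97] rot [-0.0, -0.1, 0.1]
```

View pics/w2.png

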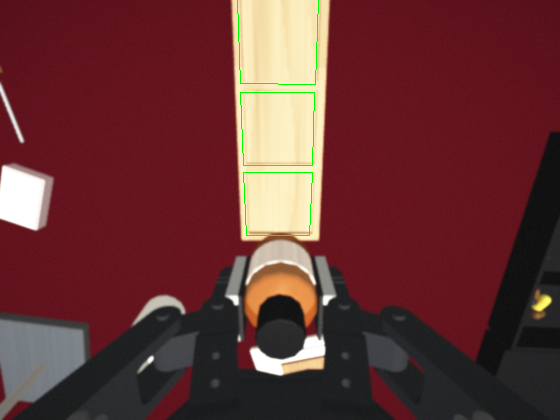

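View pics/s3.png

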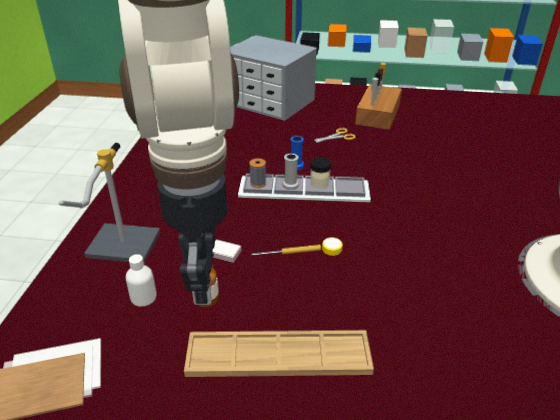

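The wrist view shows the rack outline matching my green boxes, with the far compartment at (280,205) and the bottle upright in the jaws. I'll lower it.

Call:
send_rows([
  {"delta_rot": [0,0,0],"travel": [-0.06,-0.15,2],"claw": 2.5},
  {"delta_rot": [0,0,0],"travel": [-0.06,-0.15,5],"claw": 2.5},
  {"delta_rot": [0,0,0],"travel": [-0.06,-0.15,8],"claw": 2.5},
  {"delta_rot": [0,0,0],"travel": [-0.06,-0.15,9.5],"claw": 2.5},
  {"delta_rot": [0,0,0],"travel": [-0.06,-0.15,10.2],"claw": 2.5},
  {"delta_rot": [0,0,0],"travel": [-0.06,-0.15,10.6],"claw": 2.5},
  {"delta_rot": [0,0,0],"travel": [-0.06,-0.15,10.8],"claw": 2.5},
  {"delta_rot": [0,0,0],"travel": [-0.06,-0.15,10.8],"claw": 2.5},
  {"delta_rot": [0,0,0],"travel": [-0.06,-0.15,10.8],"claw": 2.5},
])

```text
time_s: 7.52
eef_pos: [611.5, 240.5, 20.5]
orientation: [-0.001, -0.078, 0.997, -0.0]
ft_force: [-0.2, 0.1, -0.2]
gripper_width: 31.0
```

```bash
python3 - <<'E'
from h import *
plan((611.3,241.3,18,98.9))
im=get_image("side")[:,:,::-1]
cv2.imwrite("pics/s4.png",cv2.resize(im[230:390,150:400],None,fx=3,fy=3))
E
```

```text
t 7.53 p [611.5 240.5  20.5] w 31.0 F [-0.2  0.1 -0.2] yawY 98.94 tilt 0.08
(611.3, 241.3, 18, 98.9) travel [0.01, 0.08, 0.25] rot [-0.0, -0.1, 0.0]
```

View pics/s4.png

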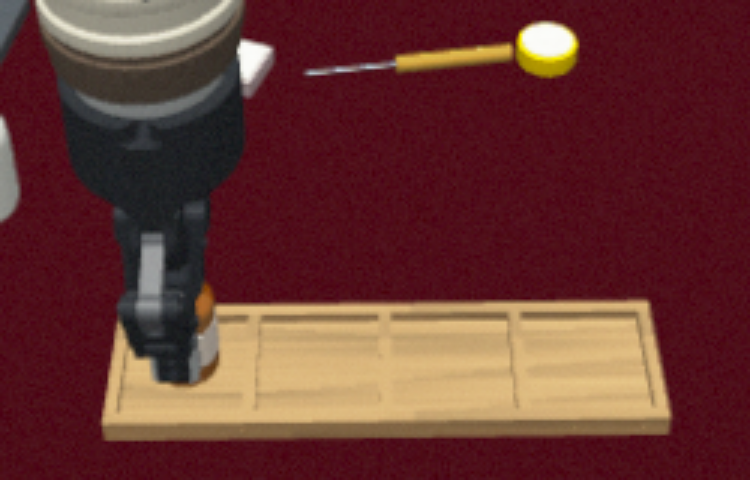

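The bottle is just above the floor of the far compartment, so I'll lower it the last few mm and watch the force.

Call:
send_rows([
  {"delta_rot": [0,0,0],"travel": [0,0.05,0.15],"claw": 2.5},
  {"delta_rot": [0,0,0],"travel": [0,0.05,0.25],"claw": 2.5},
  {"delta_rot": [0,0,0],"travel": [0,0.05,0.3],"claw": 2.5},
  {"delta_rot": [0,0,0],"travel": [0,0.05,0.3],"claw": 2.5},
])

```text
time_s: 8.07
eef_pos: [611.4, 241.0, 17.4]
orientation: [-0.001, -0.078, 0.997, -0.0]
ft_force: [0.4, -0.5, 0.1]
gripper_width: 30.8
```

Call:
send_rows([
  {"delta_rot": [0,0,0],"travel": [0,0,0.05],"claw": 2.5},
  {"delta_rot": [0,0,0],"travel": [0,0,0.1],"claw": 2.5},
  {"delta_rot": [0,0,0],"travel": [0,0,0.1],"claw": 2.5},
])

```text
time_s: 8.45
eef_pos: [611.4, 241.0, 17.4]
orientation: [-0.0, -0.078, 0.997, -0.0]
ft_force: [-3.6, -1.2, 6.2]
gripper_width: 30.4
```

Contact with the floor (6 N). I'll release and rise.

Call:
send_rows([
  {"delta_rot": [0,0,0],"travel": [0,0,-0.05],"claw": 3.4},
  {"delta_rot": [0,0,0],"travel": [0,0,-0.05],"claw": 4},
  {"delta_rot": [0,0,0],"travel": [0,0,-0.05],"claw": 5},
  {"delta_rot": [0,0,0],"travel": [0,0,-0.05],"claw": 6},
  {"delta_rot": [0,0,0],"travel": [0,0,-0.1],"claw": 6.5},
  {"delta_rot": [0,0,0],"travel": [0,0,-2],"claw": 6.5},
  {"delta_rot": [0,0,0],"travel": [0,0,-5],"claw": 6.5},
  {"delta_rot": [0,0,0],"travel": [0,0,-9],"claw": 6.5},
  {"delta_rot": [0,0,0],"travel": [0,0,-12],"claw": 6.5},
  {"delta_rot": [0,0,0],"travel": [0,0,-12],"claw": 6.5},
])

```text
time_s: 9.7
eef_pos: [612.9, 241.6, 142.0]
orientation: [0.003, -0.078, 0.997, 0.001]
ft_force: [-0.2, 0.7, -0.0]
gripper_width: 65.1
```

```bash
python3 - <<'E'
from h import *
plan((488.5,-212.1,130,94.4),(488.5,-212.1,20,94.4))
im=get_image("side")[:,:,::-1]
cv2.imwrite("pics/s5.png",cv2.resize(im[230:390,150:400],None,fx=3,fy=3))
E
```

```text
t 9.7 p [612.9 241.6 142. ] w 65.1 F [-0.2  0.7 -0. ] yawY 98.94 tilt 0.31
(488.5, -212.1, 130, 94.4) travel [19.34, -42.88, 1.05] rot [0.1, 0.3, 4.5]
(488.5, -212.1, 20, 94.4) travel [19.39, -42.9, 12.05] rot [0.1, 0.3, 4.5]
```

View pics/s5.png

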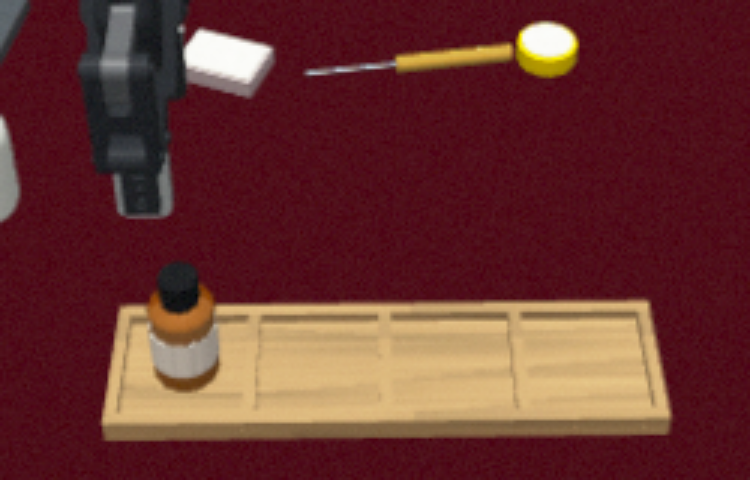

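The bottle stands upright in the far compartment at (183,330) in the crop. Next is the jar.

Call:
send_rows([
  {"delta_rot": [0,0,0.3],"travel": [0.9,-2,0],"claw": 7},
  {"delta_rot": [0,0,0.6],"travel": [2.7,-6,0],"claw": 7},
  {"delta_rot": [0,0,1],"travel": [5,-11,0],"claw": 7},
  {"delta_rot": [0,0,1.5],"travel": [7.2,-16,0],"claw": 7},
  {"delta_rot": [0,0,2],"travel": [9.5,-21,0],"claw": 7},
  {"delta_rot": [0,0,2.5],"travel": [11.7,-26,0],"claw": 7},
  {"delta_rot": [0,0,3],"travel": [14,-31,0],"claw": 7},
  {"delta_rot": [0,0,3.5],"travel": [16.2,-36,0],"claw": 7},
  {"delta_rot": [0,0,4],"travel": [18,-40,0],"claw": 7},
  {"delta_rot": [0.1,0.3,4.5],"travel": [19.1,-42.3,0.5],"claw": 7},
  {"delta_rot": [0.1,0.3,4.5],"travel": [19.34,-42.88,1],"claw": 7},
  {"delta_rot": [0.1,0.3,4.5],"travel": [19.34,-42.88,1],"claw": 7},
])

```text
time_s: 11.25
eef_pos: [487.4, -211.9, 128.1]
orientation: [-0.002, -0.039, 0.999, -0.0]
ft_force: [-0.3, 0.7, -0.8]
gripper_width: 69.6
```

```bash
python3 - <<'E'
from h import *
s=observe();im=get_image("wrist")[:,:,::-1].copy()
plan((488.5,-212.1,20,94.4))
for z in (68,54): 
  th=np.linspace(0,2*np.pi,40); q=project("wrist",np.c_[488.5+21*np.cos(th),-212.1+21*np.sin(th),0*th+z],s)
  cv2.polylines(im,[q.round().astype(np.int32)],True,(0,255,0),1)
cv2.imwrite("pics/w3.png",im)
E
```

```text
t 11.3 p [ 487.7 -211.6  128.5] w 70.0 F [-0.6 -0.1  0.1] yawY 94.46 tilt 0.2
(488.5, -212.1, 20, 94.4) travel [-0.11, -0.05, 10.85] rot [-0.0, -0.2, 0.1]
```

View pics/w3.png

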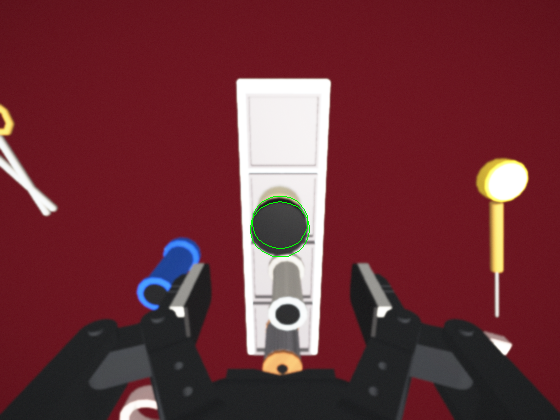

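The projected lid circle sits on the jar lid at (280,225), so alignment is good. I'll descend and grip.

Call:
send_rows([
  {"delta_rot": [0,-0.2,0],"travel": [-0.11,-0.05,2],"claw": 7},
  {"delta_rot": [0,-0.2,0],"travel": [-0.11,-0.05,5],"claw": 7},
  {"delta_rot": [0,-0.2,0],"travel": [-0.11,-0.05,8],"claw": 7},
  {"delta_rot": [0,-0.2,0],"travel": [-0.11,-0.05,10],"claw": 7},
  {"delta_rot": [0,-0.2,0],"travel": [-0.11,-0.05,10.7],"claw": 7},
  {"delta_rot": [0,-0.2,0],"travel": [-0.11,-0.05,10.8],"claw": 7},
  {"delta_rot": [0,-0.2,0],"travel": [-0.11,-0.05,10.8],"claw": 5.5},
  {"delta_rot": [0,-0.2,0],"travel": [-0.11,-0.05,10.8],"claw": 4.5},
  {"delta_rot": [0,-0.2,0],"travel": [-0.11,-0.05,10.8],"claw": 3.5},
  {"delta_rot": [0,-0.2,0],"travel": [-0.11,-0.05,10.8],"claw": 3.5},
  {"delta_rot": [0,-0.2,0],"travel": [-0.11,-0.05,10.8],"claw": 3.5},
  {"delta_rot": [0,-0.2,0],"travel": [-0.11,-0.05,10.8],"claw": 3.5},
])

```text
time_s: 12.8
eef_pos: [488.9, -212.4, 21.4]
orientation: [0.001, -0.039, 0.999, -0.001]
ft_force: [-0.5, -1.2, 5.2]
gripper_width: 40.3
```

```bash
python3 - <<'E'
from h import *
plan((488.5,-212.1,130,94.4))
E
```

```text
t 12.8 p [ 488.9 -212.4   21.4] w 40.3 F [-0.5 -1.2  5.2] yawY 94.46 tilt 0.1
(488.5, -212.1, 130, 94.4) travel [0.03, 0.02, -10.86] rot [-0.1, 0.1, 0.1]
```

Call:
send_rows([
  {"delta_rot": [0,0,0],"travel": [0,0,-1],"claw": 3.5},
  {"delta_rot": [0,0,0],"travel": [0,0,-3.5],"claw": 3.5},
  {"delta_rot": [0,0,0],"travel": [0,0,-6.5],"claw": 3.5},
  {"delta_rot": [0,0,0],"travel": [0,0,-9.5],"claw": 3.5},
  {"delta_rot": [0,0,0],"travel": [0,0,-10.9],"claw": 3.5},
  {"delta_rot": [0,0,0],"travel": [0,0,-10.9],"claw": 3.5},
])

```text
time_s: 13.55
eef_pos: [489.2, -212.4, 131.0]
orientation: [0.001, -0.039, 0.999, -0.001]
ft_force: [-0.1, 0.0, -0.9]
gripper_width: 40.7
```

```bash
python3 - <<'E'
from h import *
plan((548.1,231.4,130,98.9))
cv2.imwrite("pics/s6.png",cv2.resize(get_image("side")[60:260,180:440,::-1],None,fx=2,fy=2))
E
```

```text
t 13.55 p [ 489.2 -212.4  131. ] w 40.7 F [-0.1  0.  -0.9] yawY 94.45 tilt 0.18
(548.1, 231.4, 130, 98.9) travel [-9.32, 43.79, 0.05] rot [-0.1, 0.1, -4.4]
```

View pics/s6.png

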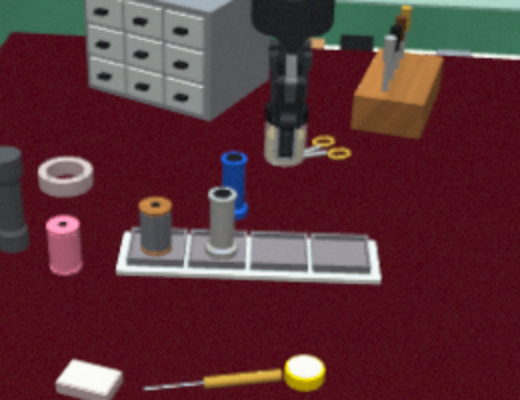

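The jar is held upright and the stacker and spool are undisturbed. I'll carry it to the +32 compartment.

Call:
send_rows([
  {"delta_rot": [0,0,0],"travel": [-0.3,1.3,0],"claw": 3.5},
  {"delta_rot": [0,0,0],"travel": [-0.9,4,0],"claw": 3.5},
  {"delta_rot": [0,0,-1],"travel": [-1.7,8,0],"claw": 3.5},
  {"delta_rot": [0,0,-1],"travel": [-2.8,13,0],"claw": 3.5},
  {"delta_rot": [0,0,-2],"travel": [-3.8,18,0],"claw": 3.5},
  {"delta_rot": [0,0,-2],"travel": [-4.9,23,0],"claw": 3.5},
  {"delta_rot": [0,0,-3],"travel": [-6,28,0],"claw": 3.5},
  {"delta_rot": [0,0,-3],"travel": [-7,33,0],"claw": 3.5},
  {"delta_rot": [0,0,-4],"travel": [-8.1,38,0],"claw": 3.5},
  {"delta_rot": [0,0,-4.4],"travel": [-8.8,41.5,0],"claw": 3.5},
  {"delta_rot": [0,0,-4.4],"travel": [-9.2,43.3,0],"claw": 3.5},
  {"delta_rot": [0,0,-4.4],"travel": [-9.32,43.8,0],"claw": 3.5},
])

```text
time_s: 15.1
eef_pos: [547.1, 232.4, 128.6]
orientation: [-0.0, -0.078, 0.997, -0.001]
ft_force: [-0.2, 0.4, -1.1]
gripper_width: 40.4
```

```bash
python3 - <<'E'
from h import *
plan((548.1,231.4,16.5,98.9))
E
```

```text
t 15.1 p [547.1 232.4 128.6] w 40.4 F [-0.2  0.4 -1.1] yawY 98.92 tilt 0.09
(548.1, 231.4, 16.5, 98.9) travel [-0.09, -0.1, 11.22] rot [-0.1, -0.0, 0.0]
```

Call:
send_rows([
  {"delta_rot": [0,0,0],"travel": [-0.09,-0.1,2],"claw": 3.5},
  {"delta_rot": [0,0,0],"travel": [-0.09,-0.1,5],"claw": 3.5},
  {"delta_rot": [0,0,0],"travel": [-0.09,-0.1,8],"claw": 3.5},
  {"delta_rot": [0,0,0],"travel": [-0.09,-0.1,9.7],"claw": 3.5},
  {"delta_rot": [0,0,0],"travel": [-0.09,-0.1,10.5],"claw": 3.5},
  {"delta_rot": [0,0,0],"travel": [-0.09,-0.1,11],"claw": 3.5},
  {"delta_rot": [0,0,0],"travel": [-0.09,-0.1,11.2],"claw": 3.5},
  {"delta_rot": [0,0,0],"travel": [-0.09,-0.1,11.2],"claw": 3.5},
  {"delta_rot": [0,0,0],"travel": [-0.09,-0.1,11.2],"claw": 3.5},
])

```text
time_s: 16.23
eef_pos: [548.3, 231.6, 17.2]
orientation: [0.0, -0.078, 0.997, -0.001]
ft_force: [-0.2, 0.1, -1.5]
gripper_width: 40.7
```

Call:
send_rows([
  {"delta_rot": [0,0,0],"travel": [0,0,0.1],"claw": 3.5},
  {"delta_rot": [0,0,0],"travel": [0,0,0.2],"claw": 3.5},
  {"delta_rot": [0,0,0],"travel": [0,0,0.2],"claw": 3.5},
  {"delta_rot": [0,0,0],"travel": [0,0,0.2],"claw": 3.5},
])

```text
time_s: 16.73
eef_pos: [548.5, 231.7, 15.5]
orientation: [0.0, -0.078, 0.997, -0.001]
ft_force: [-0.4, -0.3, 2.9]
gripper_width: 40.5
```

Contact. Release and rise.

Call:
send_rows([
  {"delta_rot": [0,0,0],"travel": [0,0,0],"claw": 4.3},
  {"delta_rot": [0,0,0],"travel": [0,0,0],"claw": 5},
  {"delta_rot": [0,0,0],"travel": [0,0,0],"claw": 6},
  {"delta_rot": [0,0,0],"travel": [0,0,0],"claw": 6.5},
  {"delta_rot": [0,0,0],"travel": [0,0,-0.1],"claw": 6.5},
  {"delta_rot": [0,0,0],"travel": [0,0,-2],"claw": 6.5},
  {"delta_rot": [0,0,0],"travel": [0,0,-5],"claw": 6.5},
  {"delta_rot": [0,0,0],"travel": [0,0,-9],"claw": 6.5},
  {"delta_rot": [0,0,0],"travel": [0,0,-12],"claw": 6.5},
  {"delta_rot": [0,0,0],"travel": [0,0,-12.5],"claw": 6.5},
  {"delta_rot": [0,0,0],"travel": [0,0,-12.5],"claw": 6.5},
])

```text
time_s: 18.1
eef_pos: [548.5, 231.8, 140.8]
orientation: [0.001, -0.078, 0.997, -0.0]
ft_force: [0.4, 0.2, -0.6]
gripper_width: 65.1
```

```bash
python3 - <<'E'
from h import *
plan((549.5,-203.5,140,94.4))
im=get_image("side")[:,:,::-1]
cv2.imwrite("pics/s7.png",cv2.resize(im[230:390,150:400],None,fx=3,fy=3))
E
```

```text
t 18.1 p [548.5 231.8 140.8] w 65.1 F [ 0.4  0.2 -0.6] yawY 98.92 tilt 0.1
(549.5, -203.5, 140, 94.4) travel [6.65, -43.02, 0.12] rot [-0.1, 0.1, 4.5]
```

View pics/s7.png

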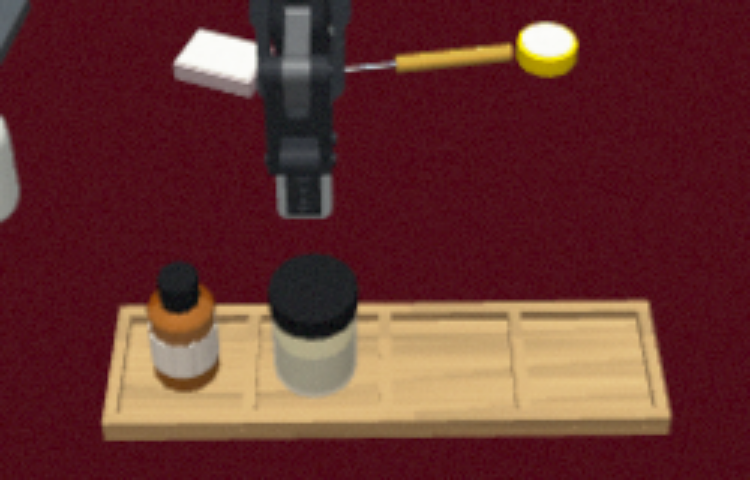

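The bottle (183,330) and jar (313,330) stand upright in the two far compartments. Next is the stacker.

Call:
send_rows([
  {"delta_rot": [0,0,0.3],"travel": [0.3,-2,0],"claw": 6},
  {"delta_rot": [0,0,0.6],"travel": [0.9,-6,0],"claw": 6},
  {"delta_rot": [0,0,1],"travel": [1.7,-11,0],"claw": 6},
  {"delta_rot": [0,0,1.5],"travel": [2.5,-16,0],"claw": 6},
  {"delta_rot": [0,0,2],"travel": [3.2,-21,0],"claw": 6},
  {"delta_rot": [0,0,2.5],"travel": [4,-26,0],"claw": 6},
  {"delta_rot": [0,0,3],"travel": [4.8,-31,0],"claw": 6},
  {"delta_rot": [0,0,3.5],"travel": [5.6,-36,0],"claw": 6},
  {"delta_rot": [0,0,4],"travel": [6.2,-40,0],"claw": 6},
  {"delta_rot": [0,0,4.5],"travel": [6.5,-42.3,0],"claw": 6},
  {"delta_rot": [0,0,4.5],"travel": [6.65,-43,0],"claw": 6},
  {"delta_rot": [0,0,4.5],"travel": [6.65,-43,0],"claw": 6},
])

```text
time_s: 19.65
eef_pos: [548.5, -203.5, 140.0]
orientation: [-0.0, -0.038, 0.999, -0.0]
ft_force: [-0.4, 1.0, -0.1]
gripper_width: 59.9
```

```bash
python3 - <<'E'
from h import *
s=observe();im=get_image("wrist")[:,:,::-1].copy()
plan((549.5,-203.5,28,94.4))
th=np.linspace(0,2*np.pi,40)
for (x,y,z,r) in ((549.5,-203.5,82,14.5),(549.5,-203.5,20,17),(618.5,-200.6,64,17)):
  q=project("wrist",np.c_[x+r*np.cos(th),y+r*np.sin(th),0*th+z],s)
  cv2.polylines(im,[q.round().astype(np.int32)],True,(0,255,0),1)
cv2.imwrite("pics/w4.png",im)
E
```

```text
t 19.7 p [ 548.8 -203.   140.2] w 60.1 F [-0.1 -0.1 -0.2] yawY 94.43 tilt 0.06
(549.5, -203.5, 28, 94.4) travel [-0.08, -0.04, 11.22] rot [-0.1, -0.0, 0.0]
```

View pics/w4.png

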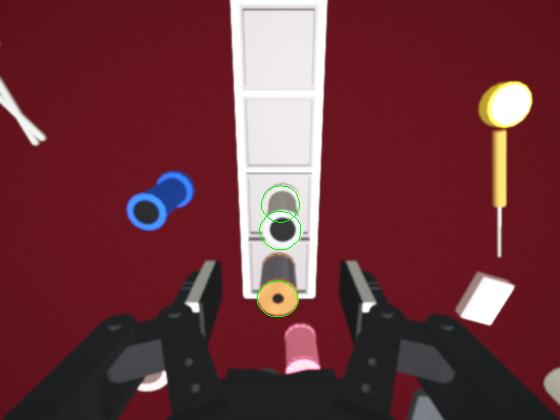

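The stacker rim at (282,230) and spool top at (277,298) match the projected circles. The blue stacker at (160,200) is clear of the jaws. I'll descend and grip.

Call:
send_rows([
  {"delta_rot": [0,0,0],"travel": [-0.08,0.03,2],"claw": 6},
  {"delta_rot": [0,0,0],"travel": [-0.08,0.03,5],"claw": 6},
  {"delta_rot": [0,0,0],"travel": [-0.08,0.03,8],"claw": 6},
  {"delta_rot": [0,0,0],"travel": [-0.08,0.03,10.2],"claw": 6},
  {"delta_rot": [0,0,0],"travel": [-0.08,0.03,11.1],"claw": 6},
  {"delta_rot": [0,0,0],"travel": [-0.08,0.03,11.2],"claw": 6},
  {"delta_rot": [0,0,0],"travel": [-0.08,0.03,11.2],"claw": 4.5},
  {"delta_rot": [0,0,0],"travel": [-0.08,0.03,11.2],"claw": 3.2},
  {"delta_rot": [0,0,0],"travel": [-0.08,0.03,11.2],"claw": 2.6},
  {"delta_rot": [0,0,0],"travel": [-0.08,0.03,11.2],"claw": 2},
  {"delta_rot": [0,0,0],"travel": [-0.08,0.03,11.2],"claw": 1.8},
  {"delta_rot": [0,0,0],"travel": [-0.08,0.03,11.2],"claw": 1.8},
])

```text
time_s: 21.2
eef_pos: [549.8, -202.8, 28.9]
orientation: [0.0, -0.039, 0.999, -0.001]
ft_force: [-0.6, 1.3, 5.8]
gripper_width: 24.2
```

```bash
python3 - <<'E'
from h import *
plan((549.5,-203.5,140,94.4))
E
```

```text
t 21.2 p [ 549.8 -202.8   28.9] w 24.2 F [-0.6  1.3  5.8] yawY 94.43 tilt 0.07
(549.5, -203.5, 140, 94.4) travel [0.03, -0.08, -11.11] rot [-0.1, 0.0, 0.0]
```

Call:
send_rows([
  {"delta_rot": [0,0,0],"travel": [0,0,-1],"claw": 1.8},
  {"delta_rot": [0,0,0],"travel": [0,0,-3.5],"claw": 1.8},
  {"delta_rot": [0,0,0],"travel": [0,0,-6.5],"claw": 1.8},
  {"delta_rot": [0,0,0],"travel": [0,0,-9.5],"claw": 1.8},
  {"delta_rot": [0,0,0],"travel": [0,0,-11.1],"claw": 1.8},
  {"delta_rot": [0,0,0],"travel": [0,0,-11.1],"claw": 1.8},
])

```text
time_s: 21.95
eef_pos: [550.2, -202.9, 140.8]
orientation: [0.001, -0.039, 0.999, -0.001]
ft_force: [0.4, 0.2, -1.9]
gripper_width: 23.9
```

```bash
python3 - <<'E'
from h import *
plan((484.9,221.4,140,98.9))
cv2.imwrite("pics/s8.png",cv2.resize(get_image("side")[60:260,180:440,::-1],None,fx=2,fy=2))
E
```

```text
t 21.95 p [ 550.2 -202.9  140.8] w 23.9 F [ 0.4  0.2 -1.9] yawY 94.43 tilt 0.16
(484.9, 221.4, 140, 98.9) travel [3.24, 42.81, -0.01] rot [-0.1, 0.1, -4.5]
```

View pics/s8.png

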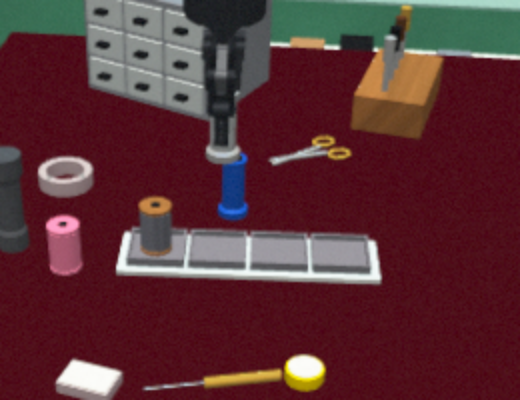

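The stacker is held upright. I'll carry it to the -32 compartment.

Call:
send_rows([
  {"delta_rot": [0,0,0],"travel": [0.1,1.3,0],"claw": 1.8},
  {"delta_rot": [0,0,0],"travel": [0.3,4,0],"claw": 1.8},
  {"delta_rot": [0,0,-1],"travel": [0.6,8,0],"claw": 1.8},
  {"delta_rot": [0,0,-1],"travel": [1,13,0],"claw": 1.8},
  {"delta_rot": [0,0,-2],"travel": [1.4,18,0],"claw": 1.8},
  {"delta_rot": [0,0,-2],"travel": [1.7,23,0],"claw": 1.8},
  {"delta_rot": [0,0,-3],"travel": [2.1,28,0],"claw": 1.8},
  {"delta_rot": [0,0,-3],"travel": [2.5,33,0],"claw": 1.8},
  {"delta_rot": [0,0,-4],"travel": [2.9,37.5,0],"claw": 1.8},
  {"delta_rot": [0,0,-4.5],"travel": [3.1,40.8,0],"claw": 1.8},
  {"delta_rot": [0,0,-4.5],"travel": [3.2,42.4,0],"claw": 1.8},
  {"delta_rot": [0,0,-4.5],"travel": [3.24,42.8,0],"claw": 1.8},
])

```text
time_s: 23.5
eef_pos: [483.8, 222.0, 138.3]
orientation: [-0.0, -0.078, 0.997, -0.001]
ft_force: [1.0, -0.5, -0.9]
gripper_width: 24.2
```

```bash
python3 - <<'E'
from h import *
plan((484.9,221.4,24,98.9))
E
```

```text
t 23.5 p [483.8 222.  138.3] w 24.2 F [ 1.  -0.5 -0.9] yawY 98.99 tilt 0.11
(484.9, 221.4, 24, 98.9) travel [-0.11, -0.06, 11.43] rot [-0.1, -0.1, 0.1]
```

Call:
send_rows([
  {"delta_rot": [0,0,0],"travel": [-0.11,-0.06,2],"claw": 1.8},
  {"delta_rot": [0,0,0],"travel": [-0.11,-0.06,5],"claw": 1.8},
  {"delta_rot": [0,0,0],"travel": [-0.11,-0.06,8],"claw": 1.8},
  {"delta_rot": [0,0,0],"travel": [-0.11,-0.06,9.9],"claw": 1.8},
  {"delta_rot": [0,0,0],"travel": [-0.11,-0.06,10.7],"claw": 1.8},
  {"delta_rot": [0,0,0],"travel": [-0.11,-0.06,11.2],"claw": 1.8},
  {"delta_rot": [0,0,0],"travel": [-0.11,-0.06,11.4],"claw": 1.8},
  {"delta_rot": [0,0,0],"travel": [-0.11,-0.06,11.4],"claw": 1.8},
  {"delta_rot": [0,0,0],"travel": [-0.11,-0.06,11.4],"claw": 1.8},
])

```text
time_s: 24.62
eef_pos: [485.1, 221.6, 24.8]
orientation: [-0.0, -0.078, 0.997, -0.001]
ft_force: [-0.4, -0.1, -0.9]
gripper_width: 24.2
```

Call:
send_rows([
  {"delta_rot": [0,0,0],"travel": [0,0,0.1],"claw": 1.8},
  {"delta_rot": [0,0,0],"travel": [0,0,0.2],"claw": 1.8},
  {"delta_rot": [0,0,0],"travel": [0,0,0.2],"claw": 1.8},
  {"delta_rot": [0,0,0],"travel": [0,0,0.2],"claw": 1.8},
])

```text
time_s: 25.12
eef_pos: [485.2, 221.6, 22.9]
orientation: [0.0, -0.078, 0.997, -0.001]
ft_force: [0.3, -0.3, 1.1]
gripper_width: 23.9
```

Call:
send_rows([
  {"delta_rot": [0,0,0],"travel": [0,0,0.06],"claw": 1.8},
  {"delta_rot": [0,0,0],"travel": [0,0,0.06],"claw": 1.8},
])

```text
time_s: 25.38
eef_pos: [485.2, 221.7, 22.9]
orientation: [0.0, -0.078, 0.997, -0.001]
ft_force: [-1.8, -0.2, 5.0]
gripper_width: 24.0
```

Contact (5 N). I'll release and rise; the rim is 29 mm, so the jaws need to open wide first.

Call:
send_rows([
  {"delta_rot": [0,0,0],"travel": [0,0,0],"claw": 2.7},
  {"delta_rot": [0,0,0],"travel": [0,0,0],"claw": 3.5},
  {"delta_rot": [0,0,0],"travel": [0,0,0],"claw": 4.5},
  {"delta_rot": [0,0,0],"travel": [0,0,0],"claw": 6},
  {"delta_rot": [0,0,0],"travel": [0,0,0],"claw": 6},
  {"delta_rot": [0,0,0],"travel": [0,0,-0.3],"claw": 6},
  {"delta_rot": [0,0,0],"travel": [0,0,-2],"claw": 6},
  {"delta_rot": [0,0,0],"travel": [0,0,-5],"claw": 6},
  {"delta_rot": [0,0,0],"travel": [0,0,-9],"claw": 6},
  {"delta_rot": [0,0,0],"travel": [0,0,-11.5],"claw": 6},
  {"delta_rot": [0,0,0],"travel": [0,0,-11.5],"claw": 6},
])

```text
time_s: 26.75
eef_pos: [486.3, 222.3, 141.2]
orientation: [0.003, -0.078, 0.997, 0.0]
ft_force: [0.6, -0.3, -0.7]
gripper_width: 59.7
```

```bash
python3 - <<'E'
from h import *
plan((618.5,-200.6,140,94.4))
im=get_image("side")[:,:,::-1]
cv2.imwrite("pics/s9.png",cv2.resize(im[230:390,150:400],None,fx=3,fy=3))
E
```

```text
t 26.75 p [486.3 222.3 141.2] w 59.7 F [ 0.6 -0.3 -0.7] yawY 99.0 tilt 0.29
(618.5, -200.6, 140, 94.4) travel [-6.44, -43.84, 0.15] rot [0.0, 0.3, 4.6]
```

View pics/s9.png

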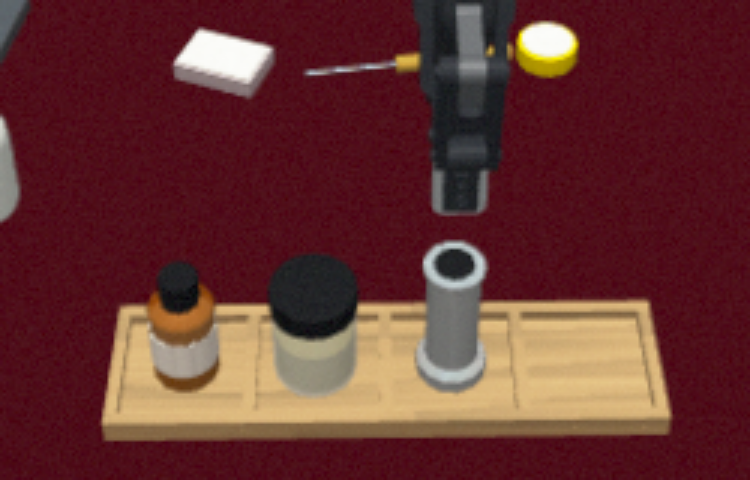

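The stacker stands upright in the third compartment at (453,315). Next is the spool.

Call:
send_rows([
  {"delta_rot": [0,0,0.3],"travel": [-0.3,-2,0],"claw": 6},
  {"delta_rot": [0,0,0.6],"travel": [-0.9,-6,0],"claw": 6},
  {"delta_rot": [0,0,1],"travel": [-1.6,-11,0],"claw": 6},
  {"delta_rot": [0,0,1.5],"travel": [-2.4,-16,0],"claw": 6},
  {"delta_rot": [0,0,2],"travel": [-3.1,-21,0],"claw": 6},
  {"delta_rot": [0,0,2.5],"travel": [-3.8,-26,0],"claw": 6},
  {"delta_rot": [0,0,3],"travel": [-4.6,-31,0],"claw": 6},
  {"delta_rot": [0,0,3.5],"travel": [-5.3,-36,0],"claw": 6},
  {"delta_rot": [0,0,4],"travel": [-5.9,-40,0],"claw": 6},
  {"delta_rot": [0,0.3,4.6],"travel": [-6.3,-42.8,0],"claw": 6},
  {"delta_rot": [0,0.3,4.6],"travel": [-6.44,-43.8,0],"claw": 6},
  {"delta_rot": [0,0.3,4.6],"travel": [-6.44,-43.8,0],"claw": 6},
])

```text
time_s: 28.3
eef_pos: [617.5, -200.4, 139.0]
orientation: [-0.002, -0.038, 0.999, -0.0]
ft_force: [-0.6, 0.0, 0.0]
gripper_width: 60.3
```

```bash
python3 - <<'E'
from h import *
s=observe();im=get_image("wrist")[:,:,::-1].copy()
plan((618.5,-200.6,20,94.4))
th=np.linspace(0,2*np.pi,40)
for (x,y,z,r) in ((618.5,-200.6,64,17),(618.5,-200.6,12,17)):
  q=project("wrist",np.c_[x+r*np.cos(th),y+r*np.sin(th),0*th+z],s)
  cv2.polylines(im,[q.round().astype(np.int32)],True,(0,255,0),1)
cv2.imwrite("pics/w5.png",im)
E
```

```text
t 28.35 p [ 617.5 -199.8  139.3] w 59.9 F [-0.  -0.6 -0.4] yawY 94.42 tilt 0.19
(618.5, -200.6, 20, 94.4) travel [-0.13, -0.09, 11.93] rot [0.0, -0.2, 0.0]
```

View pics/w5.png

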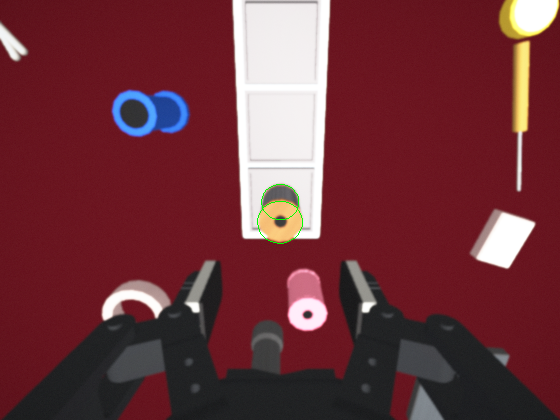

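The spool top at (280,221) matches the projection, and the pink spool at (305,300) is well beyond it. I'll descend and grip.

Call:
send_rows([
  {"delta_rot": [0,-0.2,0],"travel": [-0.13,-0.08,2],"claw": 6},
  {"delta_rot": [0,-0.2,0],"travel": [-0.13,-0.08,5],"claw": 6},
  {"delta_rot": [0,-0.2,0],"travel": [-0.13,-0.08,8.5],"claw": 6},
  {"delta_rot": [0,-0.2,0],"travel": [-0.13,-0.08,11],"claw": 6},
  {"delta_rot": [0,-0.2,0],"travel": [-0.13,-0.08,11.8],"claw": 6},
  {"delta_rot": [0,-0.2,0],"travel": [-0.13,-0.08,11.9],"claw": 6},
  {"delta_rot": [0,-0.2,0],"travel": [-0.13,-0.08,11.9],"claw": 5},
  {"delta_rot": [0,-0.2,0],"travel": [-0.13,-0.08,11.9],"claw": 4},
  {"delta_rot": [0,-0.2,0],"travel": [-0.13,-0.08,11.9],"claw": 3.3},
  {"delta_rot": [0,-0.2,0],"travel": [-0.13,-0.08,11.9],"claw": 2.6},
  {"delta_rot": [0,-0.2,0],"travel": [-0.13,-0.08,11.9],"claw": 2.6},
  {"delta_rot": [0,-0.2,0],"travel": [-0.13,-0.08,11.9],"claw": 2.6},
])

```text
time_s: 29.85
eef_pos: [618.9, -200.7, 21.1]
orientation: [0.001, -0.039, 0.999, -0.0]
ft_force: [-0.8, 0.1, 5.2]
gripper_width: 31.8
```

```bash
python3 - <<'E'
from h import *
plan((618.5,-200.6,130,94.4))
E
```

```text
t 29.85 p [ 618.9 -200.7   21.1] w 31.8 F [-0.8  0.1  5.2] yawY 94.41 tilt 0.08
(618.5, -200.6, 130, 94.4) travel [0.02, 0.01, -10.89] rot [-0.0, 0.1, 0.0]
```

Call:
send_rows([
  {"delta_rot": [0,0,0],"travel": [0,0,-1],"claw": 2.6},
  {"delta_rot": [0,0,0],"travel": [0,0,-3.5],"claw": 2.6},
  {"delta_rot": [0,0,0],"travel": [0,0,-6.5],"claw": 2.6},
  {"delta_rot": [0,0,0],"travel": [0,0,-9.5],"claw": 2.6},
  {"delta_rot": [0,0,0],"travel": [0,0,-11.9],"claw": 2.6},
  {"delta_rot": [0,0,0],"travel": [0,0,-11.9],"claw": 2.6},
])

```text
time_s: 30.6
eef_pos: [619.6, -201.0, 142.4]
orientation: [0.002, -0.038, 0.999, -0.001]
ft_force: [0.4, -0.6, -1.7]
gripper_width: 32.2
```

```bash
python3 - <<'E'
from h import *
plan((421.7,211.5,140,98.9))
cv2.imwrite("pics/s10.png",cv2.resize(get_image("side")[60:260,180:440,::-1],None,fx=2,fy=2))
E
```

```text
t 30.6 p [ 619.6 -201.   142.4] w 32.2 F [ 0.4 -0.6 -1.7] yawY 94.41 tilt 0.29
(421.7, 211.5, 140, 98.9) travel [16.56, 42.65, 0.09] rot [-0.1, 0.3, -4.5]
```

View pics/s10.png

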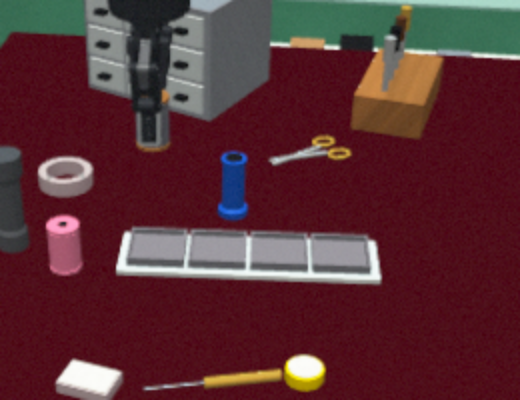

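The spool is held upright. I'll carry it to the nearest compartment.

Call:
send_rows([
  {"delta_rot": [0,0,0],"travel": [0.5,1.3,0],"claw": 2.6},
  {"delta_rot": [0,0,0],"travel": [1.5,4,0],"claw": 2.6},
  {"delta_rot": [0,0,-1],"travel": [3.1,8,0],"claw": 2.6},
  {"delta_rot": [0,0,-1],"travel": [5,13,0],"claw": 2.6},
  {"delta_rot": [0,0,-2],"travel": [7,18,0],"claw": 2.6},
  {"delta_rot": [0,0,-2],"travel": [8.9,23,0],"claw": 2.6},
  {"delta_rot": [0,0,-3],"travel": [10.9,28,0],"claw": 2.6},
  {"delta_rot": [0,0,-3],"travel": [12.8,33,0],"claw": 2.6},
  {"delta_rot": [0,0.1,-4],"travel": [14.6,37.5,0],"claw": 2.6},
  {"delta_rot": [0,0.2,-4.5],"travel": [15.8,40.8,0],"claw": 2.6},
  {"delta_rot": [0,0.3,-4.5],"travel": [16.4,42.3,0],"claw": 2.6},
  {"delta_rot": [0,0.3,-4.5],"travel": [16.56,42.65,0.1],"claw": 2.6},
])

```text
time_s: 32.15
eef_pos: [420.4, 212.1, 138.1]
orientation: [-0.002, -0.078, 0.997, -0.001]
ft_force: [0.3, 0.6, 0.0]
gripper_width: 32.0
```

```bash
python3 - <<'E'
from h import *
plan((421.7,211.5,16.5,98.9))
E
```

```text
t 32.15 p [420.4 212.1 138.1] w 32.0 F [0.3 0.6 0. ] yawY 98.98 tilt 0.22
(421.7, 211.5, 16.5, 98.9) travel [-0.17, -0.06, 12.16] rot [-0.1, -0.2, 0.1]
```

Call:
send_rows([
  {"delta_rot": [0,-0.2,0],"travel": [-0.15,-0.06,2],"claw": 2.6},
  {"delta_rot": [0,-0.2,0],"travel": [-0.15,-0.06,5],"claw": 2.6},
  {"delta_rot": [0,-0.2,0],"travel": [-0.15,-0.06,8.5],"claw": 2.6},
  {"delta_rot": [0,-0.2,0],"travel": [-0.15,-0.06,10.6],"claw": 2.6},
  {"delta_rot": [0,-0.2,0],"travel": [-0.15,-0.06,11.4],"claw": 2.6},
  {"delta_rot": [0,-0.2,0],"travel": [-0.15,-0.06,11.9],"claw": 2.6},
  {"delta_rot": [0,-0.2,0],"travel": [-0.15,-0.06,12.1],"claw": 2.6},
  {"delta_rot": [0,-0.2,0],"travel": [-0.15,-0.06,12.1],"claw": 2.6},
  {"delta_rot": [0,-0.2,0],"travel": [-0.15,-0.06,12.1],"claw": 2.6},
])

```text
time_s: 33.28
eef_pos: [421.8, 211.7, 17.6]
orientation: [0.0, -0.078, 0.997, -0.0]
ft_force: [0.4, -0.4, -0.9]
gripper_width: 32.2
```

Call:
send_rows([
  {"delta_rot": [0,0,0],"travel": [0,0,0.1],"claw": 2.6},
  {"delta_rot": [0,0,0],"travel": [0,0,0.2],"claw": 2.6},
  {"delta_rot": [0,0,0],"travel": [0,0,0.2],"claw": 2.6},
  {"delta_rot": [0,0,0],"travel": [0,0,0.2],"claw": 2.6},
])

```text
time_s: 33.78
eef_pos: [421.8, 211.7, 15.6]
orientation: [0.0, -0.078, 0.997, -0.0]
ft_force: [0.5, -0.3, -0.4]
gripper_width: 32.3
```

Call:
send_rows([
  {"delta_rot": [0,0,0],"travel": [0,0,0.06],"claw": 2.6},
  {"delta_rot": [0,0,0],"travel": [0,0,0.08],"claw": 2.6},
  {"delta_rot": [0,0,0],"travel": [0,0,0.08],"claw": 2.6},
])

```text
time_s: 34.15
eef_pos: [421.8, 211.7, 15.1]
orientation: [0.0, -0.078, 0.997, -0.0]
ft_force: [-0.8, -1.0, 3.8]
gripper_width: 32.6
```

Contact. Release and rise.

Call:
send_rows([
  {"delta_rot": [0,0,0],"travel": [0,0,0],"claw": 3.5},
  {"delta_rot": [0,0,0],"travel": [0,0,0],"claw": 4.2},
  {"delta_rot": [0,0,0],"travel": [0,0,0],"claw": 5},
  {"delta_rot": [0,0,0],"travel": [0,0,0],"claw": 6},
  {"delta_rot": [0,0,0],"travel": [0,0,0],"claw": 6},
  {"delta_rot": [0,0,0],"travel": [0,0,-0.3],"claw": 6},
  {"delta_rot": [0,0,0],"travel": [0,0,-2],"claw": 6},
  {"delta_rot": [0,0,0],"travel": [0,0,-5],"claw": 6},
  {"delta_rot": [0,0,0],"travel": [0,0,-9],"claw": 6},
  {"delta_rot": [0,0,0],"travel": [0,0,-12],"claw": 6},
  {"delta_rot": [0,0,0],"travel": [0,-5,-14],"claw": 6},
  {"delta_rot": [0,0,0],"travel": [0,-10,-14],"claw": 6},
])

```text
time_s: 35.65
eef_pos: [438.3, 112.5, 158.3]
orientation: [0.003, -0.079, 0.997, -0.0]
ft_force: [0.2, 0.4, -0.5]
gripper_width: 60.1
```

Call:
send_rows([
  {"delta_rot": [0,0,0],"travel": [0,-4,0],"claw": 6},
  {"delta_rot": [0,0,0],"travel": [0,-9,0],"claw": 6},
  {"delta_rot": [0,0,0],"travel": [0,-13,0],"claw": 6},
  {"delta_rot": [0,0,0],"travel": [0,-15,0],"claw": 6},
  {"delta_rot": [0,0,0],"travel": [0,-15,0],"claw": 6},
  {"delta_rot": [0,0,0],"travel": [0,-15,0],"claw": 6},
])

```text
time_s: 36.4
eef_pos: [462.0, -35.2, 159.1]
orientation: [0.003, -0.079, 0.997, -0.0]
ft_force: [0.2, -0.7, 0.6]
gripper_width: 59.9
```

```bash
python3 - <<'E'
from h import *
im=get_image("side")[:,:,::-1]; tp=get_image("top")[:,:,::-1].copy()
rc=np.array([516.5,226.4]); b=np.deg2rad(8.92); X=np.array([np.cos(b),np.sin(b)]);Y=np.array([-X[1],X[0]])
v=tp.copy(); th=np.linspace(0,2*np.pi,60)
v=cv2.resize(v[150:330,100:200],None,fx=3.3,fy=3.3,interpolation=cv2.INTER_CUBIC)
for t,z,r in ((96,70,9.5),(32,62,21),(-32,76,14.5),(-96,58,17)):
  c=rc+t*X; q=(project("top",np.c_[c[0]+r*np.cos(th),c[1]+r*np.sin(th),0*th+z])-[100,150]+.5)*3.3
  cv2.polylines(v,[q.round().astype(np.int32)],True,(0,255,0),1)
s=cv2.resize(im[240:390,170:390],None,fx=2.1,fy=2.1,interpolation=cv2.INTER_CUBIC)
o=np.zeros((600,800,3),np.uint8); o[:v.shape[0],:v.shape[1]]=v[:600]; o[:s.shape[0],335:335+s.shape[1]]=s[:,:465]
cv2.imwrite("pics/f1.png",o); cv2.imwrite("pics/top9.png",tp)
plan()
E
```

```text
t 36.5 p [461.9 -34.9 158.8] w 59.7 F [0.4 0.5 0.5] yawY 99.16 tilt 0.31
```

View pics/f1.png

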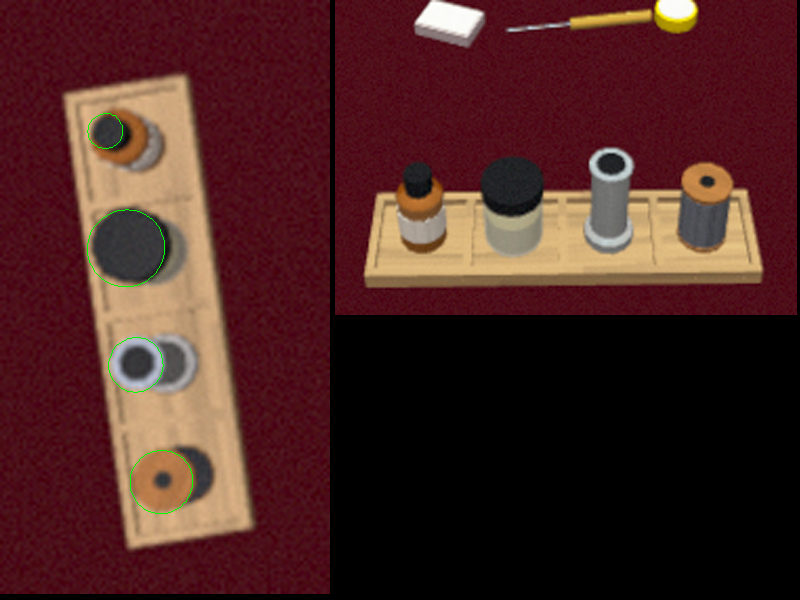

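Both views show all four pieces upright in their own compartments. Their tops sit within about 2–3 mm of the compartment centres (green circles), and the arm is clear.

```bash
python3 -c "
from cell import *
print(hand_in())"
```

```text
the job is handed in; nothing more can be done
None
```

All four pieces are in the rack in reverse order, and I handed the job in at about 36.5 s of the 133 s allowed. The interface gave no verdict.

- **Placing:** On the tray, near to far, the pieces were bottle, jar, stacker and spool. In the rack, the bottle went to the farthest compartment, the jar to the second farthest, the stacker to the third and the spool to the nearest. I lowered each one until it touched the floor lightly (3–6 N) before letting go.
- **Last checks:** The top and side views show all four standing upright, with their tops within about 2–3 mm of the compartment centres. The gripper was open and about 250 mm away from the rack. I judged stillness from single pictures rather than measuring it, and no check failed.
- **Disagreement:** The wrist and top cameras differed by about 3 mm on the bottle and jar positions at the start. That did not affect the grasps.

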